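# Move a toolbox till's stay to its next hole

### The job

The sliding till in the open wooden toolbox is held by a flat steel stay whose long slot sits over an upright pin in the front rail. Lift the stay by its brass knob clear of the pin, draw the till along so that more of the well is uncovered, and drop the stay's small round hole over the pin so that the stay lies flat on the rail; then let go. The pin was re-set by eye and its place is not known exactly, so feel for it gently: do not press the stay hard on the pin or the rail, and leave the other tools where they are.

Things in the scene. Friction and masses are not known exactly. Their poses are not given: they have to be found in the camera images.
- rail: Pine front rail of the toolbox, 50 x 500 mm, its flat top 90 mm above the table. Origin: middle of the top face. x: across the rail, away from the toolbox's front and into the box; y: along the rail and along the stay, the way the till slides open (away from the knob); z: up. Rail and toolbox are fixed. The toolbox body is 280 x 500 x 90 mm; the well behind the rail is 78 mm deep; the lid lies open behind it.
- pin_mark (a point): Middle of the stretch in which the pin stands on the rail's top face. The real pin, an upright steel cylinder 8 mm in diameter standing 10 mm above the rail with a square-edged top, has been re-set by eye: it is exactly in line across the rail (x), but stands anywhere up to 12 mm from this point along the rail's y, either way, different each time. It is fixed firmly, but it and the rail must not be pressed by the stay with more than 25 N.
- stay: Flat steel stay bar, 24 mm wide, 4 mm thick, 195 mm long, about 0.15 kg (it varies a little), hinged to the till. Origin: on the hinge axis, at the bar's underside. z up from the bar; the bar runs from the hinge along its own -y, and its hinge lets the free end swing up only (about the x axis, up to 0.7 rad; no side play); it falls back by its weight. Lying flat, its underside is on the rail top. At the start the slot is over the pin with free play along y.
- stay_slot (a point): Centre of the slot at the bar's underside, 95 mm from the hinge; the slot is 44 mm long (along the bar) and 10 mm wide.
- stay_hole (a point): Centre of the round hole at the bar's underside, 145 mm from the hinge, between slot and knob; 10 mm in diameter, right through.
- stay_knob (a point): Point to grip on the brass knob, 185 mm from the hinge: an upright plain cylinder 14 mm in diameter, 36 mm tall, standing on the bar's top near its free end; this point is on its axis, 28 mm above the bar's top (32 mm above its underside) and 8 mm below the knob's top.
- till (a joint): Slide of the till (open pine tray 205 x 160 x 36 mm, with its stay about 0.75 kg) along the rail's +y, in metres; 0 is about the start, larger is further open (more of the well uncovered), stops at -0.030 and 0.068. It slides with about 2.5 N of friction, stays where it is left, and is moved by pulling or pushing the stay by the knob. With the round hole over the pin it reads about 0.037 to 0.063, depending on where the pin stands.
- micrometer: Bystander: grey outside micrometer, about 125 x 45 x 17 mm, in the well, origin at its underside.
- case: Bystander: yellow plastic micrometer case 75 x 150 x 30 mm in the well, partly below the till, origin at the centre of its underside.
- gauge_pin: Bystander: ground steel gauge pin 10 mm in diameter, 60 mm long, lying in the well.
- gauge_block: Bystander: steel gauge block 30 x 20 x 12 mm on the rail beyond the stay's free end, origin at the centre of its underside.
- screwdriver: Bystander: screwdriver 170 mm long on the table in front of the toolbox.
- oiler: Bystander: small oil bottle, 36 mm in diameter, 85 mm tall, on the table in front of the toolbox.

How it is judged:
By the outcome, as a careful person would: the job done as asked, in the order asked, and still so for the second after the job is handed in, with the robot touching nothing.
It also fails if it takes over 72 s, if anything falls off the work surface, if the arm or the gripper's body presses on something with over 40 N, if the wrist force passes 120 N, or if a joint passes its speed limit or range.

### The arm

A 7-joint arm with a two-finger parallel gripper is mounted at the origin on the work surface. World frame = base frame: x ahead of the robot, y to its left, z up, the work surface at z = 0. Lengths are in m, angles in rad, forces in N, time in s.
With the tool pointing down it reaches from about 0.35 to 0.9 m from the base axis. Payload 8.1 kg.
Tool frame: the origin (TCP) lies at the very end of the fingers, on their centre line; the grasp point (between the pads) lies grip_depth behind it (grip_depth is the distance from the TCP to the grasp point, in m); z points along the fingers, y is the line along which they close (so a half turn about z gives the same grasp; the last joint's range is limited). The gripper opens to 92 mm and grips with 3 to 60 N. Pads are 19 mm wide; open, the fingers measure 130 mm over their backs; the gripper's body (75 mm by 190 mm) begins 47 mm behind the grasp point.
Start: joints at [1.031, 0.434, 0.025, 1.573, -0.012, 1.134, -0.075], TCP at [0.264, -0.566, 0.227] pointing down, gripper open.
Joint ranges: [-2.62, 2.62], [-0.44, 2.09], [-1.27, 1.32], [0.08, 2.57], [-1.32, 4.46], [0.12, 2], [-2.74, 2.74]. Speed limits (rad/s): [2.22, 2.22, 3.01, 3.01, 3.14, 3.14, 3.14].

### API

Orientations are given as a rotation vector (axis times angle).
In Python, from station import get_obs, snapshot, finish_job, find_in, outline_of, tip_of, grip_depth gives the robot as it stands.
- The arm moves only by the shell command python3 -m handwheel 'ROWS' [FORCE]. ROWS is JSON, a list of rows, each a list of 3 entries, a list of its own where there are three numbers: the shift along the tool's x, y, z scaled (see below), then the turn about the tool's z scaled (see below), then the closure in counts, from 0 (fully open) to 255 (shut). A call has 1 to 10 rows; each row shifts and turns the commanded pose from where the row before left it, along the tool's axes as they then stand; what a row does not reach is not made up. The controller multiplies each number of a shift by 0.02 m and each number of a turn by 4 degrees. A row lasts 1/12 s, in which the tool goes at most 41.7 mm and 7.16 degrees, less where a joint would pass 70% of its speed; a pose out of reach is approached as far as the arm can. A call with a number of a shift or a turn outside -1 to 1 is refused whole. A call with a gripper value outside its range is refused whole. The fingers move at their own pace and stop on an object; FORCE is the grip in N (left out, the last holds). Time passes only in rows, so rows that do not move let the fingers close. It gives the time, the measured TCP pose, the force, the opening and the grip force at its end, in the units of the state.
- get_obs(): the state, without advancing time (a new reading comes with each control period).
- snapshot(name): name is "scene" or "top" or "wrist"; returns a dict with "color" (384x512x3 uint8, red, green, blue), "mtx" (3x3 intrinsics, pixels), "rvec" (rotation vector, rad) and "tvec" (3), from world to camera coordinates, as OpenCV has them. Camera axes: x right, y down, z forward; pixel columns grow to the right and rows downward; lengths in m; the calibration is good to about 2 mm. A picture is of the moment at which its call begins. There is no depth.
- finish_job(): hands the job in; it is judged then, once.
Trained networks look in the newest picture that a camera, given by its name, has taken for a name from the list of things; names that differ only in an ending like _2 or _b are one class to them, and where a whole thing is asked for, a point or a joint stands for the part that bears it (a point fixed in the world has none). Each returns a list of dicts, best first, with "conf" (0 to 1); they miss things now and then, are a little off and sometimes report something else, mostly with a low value. They report only what shows in the picture. A call takes as long as a camera call.
- find_in(camera, label): "at" ([x, y, z] in m, in world coordinates, good to about 4 mm: the middle of the surface that is visible of it).
- outline_of(camera, label): "mask" (384x512 bool, what is visible of it).
- tip_of(camera, label): "at" ([x, y, z] in m, in world coordinates, good to about 4 mm: a listed point, or the origin of a listed thing).
The state is a dict: "clock": time; "joint_pos": joint angles; "qvel": joint speeds; "effort": joint torques, N m; "position": TCP position; "ee_rot": TCP orientation; "wrist_force": force on the tool from outside, world axes, zero at the start; "ft_torque": the same for the moment, N m; "grip_width": opening from 0.0 (shut) to 1.0 (fully open); "finger_force": force on a finger pad.
Only numpy, scipy, OpenCV 4.12 (cv2) and the standard library are available. Lean on these libraries where they do the work, as an engineer would, in place of code of your own. Each camera call takes 0.05 s, during which the arm holds its last target. There are 200 camera calls.

## Working session

There is one attempt and no reset: what is moved stays moved. The work goes in short steps, Python scripts to look and compute and a shell command to move; the robot and the scene stay as the last step left them, time stands still between calls to the robot, and variables do not carry over. Pictures are saved under pics/ and viewed, at most 10 in all, crops included, and the job is handed in when it is done.

```bash
mkdir -p pics; python3 - <<'E'
from station import *
import cv2, numpy as np
o=get_obs(); print(o['clock'],o['position'],o['ee_rot'],o['grip_width'],o['wrist_force'],grip_depth)
ims=[]
for c in ['scene','top','wrist']:
    s=snapshot(c); cv2.imwrite(f'pics/{c}0.png',s['color'][:,:,::-1])
    for l in ['stay_knob','stay_hole','stay_slot','stay','pin_mark','rail','gauge_block']:
        r=tip_of(c,l)[:1]
        print(c,l,[(np.round(d['at'],4),round(d['conf'],2)) for d in r])
E
```

```text
0.0 [ 0.26411488 -0.5658818   0.22596457] [-3.06555462e+00 -6.80197831e-01  7.78018660e-04] 0.9987520193410777 [ 0.09537849 -0.92785732  0.53910474] 0.0188
scene stay_knob [(array([ 0.5391, -0.0578,  0.1209]), 0.65)]
scene stay_hole [(array([ 0.5404, -0.0191,  0.0886]), 0.95)]
scene stay_slot [(array([0.5411, 0.033 , 0.0887]), 0.68)]
scene stay [(array([0.5443, 0.1268, 0.0916]), 0.7)]
scene pin_mark [(array([0.5427, 0.0343, 0.0889]), 0.88)]
scene rail [(array([0.5432, 0.1103, 0.09  ]), 0.77)]
scene gauge_block [(array([ 0.5347, -0.1226,  0.0886]), 0.63)]
top stay_knob [(array([ 0.5371, -0.0542,  0.1224]), 0.91)]
top stay_hole [(array([ 0.5407, -0.0173,  0.088 ]), 0.64)]
top stay_slot [(array([0.5435, 0.0295, 0.0882]), 0.84)]
top stay [(array([0.5423, 0.1265, 0.0881]), 0.7)]
top pin_mark [(array([0.5424, 0.0305, 0.0913]), 0.89)]
top rail [(array([0.5419, 0.1095, 0.0934]), 0.73)]
top gauge_block [(array([ 0.5316, -0.1276,  0.0867]), 0.65)]
wrist stay_knob []
wrist stay_hole []
wrist stay_slot []
wrist stay []
wrist pin_mark []
wrist rail []
wrist gauge_block []
```

View pics/scene0.png

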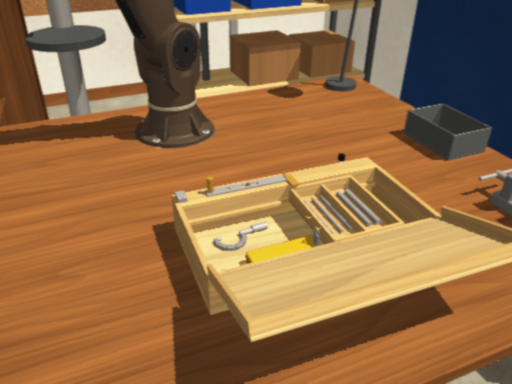

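View pics/top0.png

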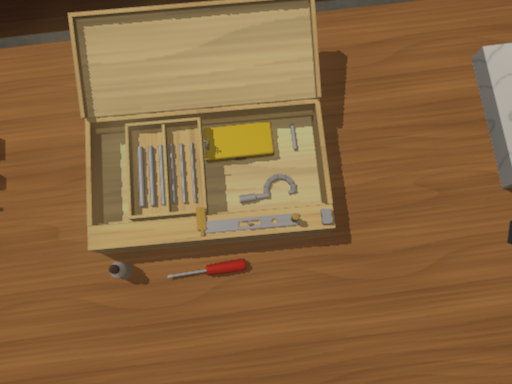

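Scene: the stay lies along the front rail. In the top view the knob is near (295,218), the slot near (250,224) and the hinge block near (202,218). The gauge block is at (327,216). I'll zoom in to get the line of the rail.

```bash
cat > h.py <<'E'
import cv2, numpy as np
from station import *
def ray(s,uv,z):
    R=cv2.Rodrigues(np.array(s['rvec'],float))[0]; t=np.array(s['tvec'],float).ravel()
    d=R.T@np.linalg.solve(np.array(s['mtx']),[uv[0],uv[1],1.]); c=-R.T@t
    return c+d*(z-c[2])/d[2]
def proj(s,p):
    return cv2.projectPoints(np.array([p],float),np.array(s['rvec'],float),np.array(s['tvec'],float),np.array(s['mtx']),None)[0].ravel()
def tool():
    o=get_obs(); R=cv2.Rodrigues(np.array(o['ee_rot'],float))[0]; return o,np.array(o['position']),R
def crop(s,u,v,w,h,k,name):
    c=s['color'][max(v-h,0):v+h,max(u-w,0):u+w,::-1]; cv2.imwrite('pics/'+name,cv2.resize(c,None,fx=k,fy=k,interpolation=cv2.INTER_CUBIC))
def go(target):  # shift units in tool axes
    o,p,R=tool(); return R.T@(np.array(target)-p)/0.02
E
python3 - <<'E'
from h import *
s=snapshot('top'); crop(s,255,222,65,25,6,'top1.png')
m=outline_of('top','rail')[0]['mask']; v,u=np.nonzero(m); print(len(u))
P=np.array([ray(s,(a,b),.09)[:2] for a,b in zip(u,v)]); 
r=cv2.minAreaRect(P.astype(np.float32)*1000); print('rail rect',r)
m=outline_of('top','stay')[0]['mask']; v,u=np.nonzero(m)
P=np.array([ray(s,(a,b),.094)[:2] for a,b in zip(u,v)]); print('stay',len(u),cv2.minAreaRect(P.astype(np.float32)*1000))
o,p,R=tool(); print(R, go([.538,-.056,.2]))
E
```

```text
5837
rail rect ((535.9700317382812, 109.64912414550781), (502.2593078613281, 61.268592834472656), 87.98755645751953)
stay 999 ((537.8361206054688, 26.507545471191406), (188.79273986816406, 26.036115646362305), 87.72262573242188)
[[ 9.06159889e-01  4.22935283e-01 -3.51360081e-05]
 [ 4.22935283e-01 -9.06159890e-01 -1.98333996e-05]
 [-4.02270857e-05  3.11197368e-06 -9.99999999e-01]] [ 23.19041697 -17.33582801   1.33592031]
```

View pics/top1.png

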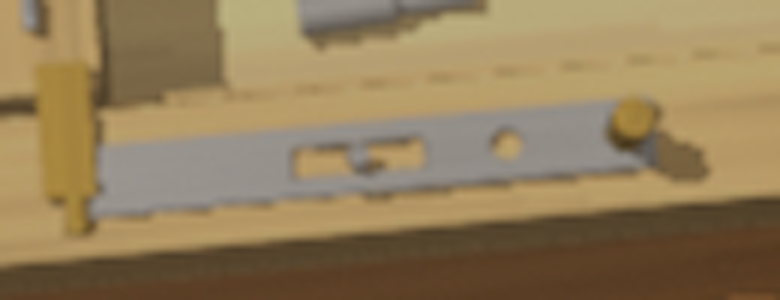

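The top crop shows the pin in the slot near (362,155), the hole at (507,144) and the knob at (633,120). The rail's y axis is at about 87.9° world yaw. First move: turn the tool to line up with the rail, then travel above the knob.

```bash
python3 -m handwheel '[[[0,0,0],-1,0],[[0,0,0],-1,0],[[0,0,0],-1,0],[[0,0,0],-1,0],[[0,0,0],-1,0],[[0,0,0],-1,0],[[0,0,0],-1,0],[[0,0,0],-1,0]]' && python3 -m handwheel '[[[0,0,0],-1,0],[[0,0,0],-1,0],[[0,0,0],-1,0],[[0,0,0],-1,0],[[0,0,0],-1,0],[[0,0,0],-1,0],[[0,0,0],-1,0],[[0,0,0],-0.7,0]]'
for i in 1; do python3 -m handwheel '[[[1,0.5,0],0,0],[[1,0.5,0],0,0],[[1,0.5,0],0,0],[[1,0.5,0],0,0],[[1,0.5,0],0,0],[[1,0.5,0],0,0],[[1,0.5,0],0,0],[[1,0.5,0],0,0],[[1,0.5,0],0,0],[[1,0.5,0],0,0]]'; done
python3 -m handwheel '[[[1,0.5,0],0,0],[[1,0.5,0],0,0],[[1,0.5,0],0,0],[[1,0.5,0],0,0],[[1,0.5,0],0,0],[[1,0.5,0],0,0],[[1,0.5,0],0,0],[[0,0,0],0,0],[[0,0,0],0,0]]'
python3 - <<'E'
from h import *
import math
o,p,R=tool(); print(p,math.degrees(math.atan2(R[1,0],R[0,0])),R[:,2],o['joint_pos'],o['clock'], go([.538,-.056,.226]))
s=snapshot('wrist'); cv2.imwrite('pics/w1.png',s['color'][:,:,::-1])
for c in ['wrist']:
    for l in ['stay_knob','stay_hole','stay_slot','stay','pin_mark']:
        print(l,[(np.round(d['at'],4),round(d['conf'],2)) for d in tip_of(c,l)[:1]])
E
```

```text
clock: 2.02
position: [0.2643, -0.5664, 0.2268]
ee_rot: [2.758, 1.504, -0.0]
wrist_force: [-0.2, 0.1, 0.4]
grip_width: 1.0
finger_force: 0.0
clock: 2.68
position: [0.2643, -0.5664, 0.2267]
ee_rot: [-2.259, -2.183, 0.0]
wrist_force: [-0.1, 0.1, 0.4]
grip_width: 0.998
finger_force: 0.0
clock: 3.52
position: [0.3723, -0.3694, 0.2269]
ee_rot: [2.263, 2.178, -0.0]
wrist_force: [0.1, 0.3, 0.1]
grip_width: 0.999
finger_force: 0.0
clock: 4.27
position: [0.4478, -0.2319, 0.2269]
ee_rot: [2.26, 2.182, 0.0]
wrist_force: [-0.4, -0.2, 0.3]
grip_width: 0.999
finger_force: 0.0
[ 0.44778443 -0.23189211  0.22687092] 87.98224830256754 [ 3.34025132e-04  4.42444102e-05 -9.99999943e-01] [ 0.68762739  0.27098039 -0.39026592  1.83654324  0.11708578  1.05620679
  0.21725502] 4.2667 [8.94797051 4.19831613 0.04544197]
stay_knob []
stay_hole []
stay_slot []
stay []
pin_mark []
```

```bash
python3 -m handwheel '[[[1,0.5,0],0,0],[[1,0.5,0],0,0],[[1,0.5,0],0,0],[[1,0.5,0],0,0],[[1,0.5,0],0,0],[[1,0.5,0],0,0],[[1,0.5,0],0,0],[[1,0.5,0],0,0],[[1,0.2,0],0,0],[[0,0,0],0,0]]'
python3 - <<'E'
from h import *
import math
o,p,R=tool(); print(p,math.degrees(math.atan2(R[1,0],R[0,0])),o['clock'])
s=snapshot('wrist'); cv2.imwrite('pics/w2.png',s['color'][:,:,::-1])
for c in ['wrist']:
    for l in ['stay_knob','stay_hole','stay_slot','stay','pin_mark']:
        print(l,[(np.round(d['at'],4),round(d['conf'],2)) for d in tip_of(c,l)[:1]])
E
```

```text
clock: 5.4
position: [0.5389, -0.0519, 0.2269]
ee_rot: [-2.257, -2.183, -0.004]
wrist_force: [-0.1, 1.5, -0.2]
grip_width: 0.996
finger_force: 0.0
[ 0.53890617 -0.05192194  0.22687068] 88.08020120907366 5.4
stay_knob [(array([ 0.536 , -0.059 ,  0.1219]), 0.8)]
stay_hole [(array([ 0.5425, -0.0196,  0.0886]), 0.92)]
stay_slot [(array([0.5437, 0.0315, 0.0895]), 0.93)]
stay [(array([0.7322, 0.0318, 0.0108]), 0.64)]
pin_mark [(array([0.5426, 0.0323, 0.0899]), 0.62)]
```

View pics/w2.png

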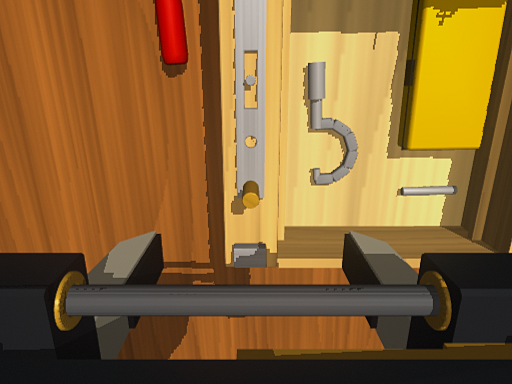

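The wrist view shows the pin in the slot at (250,81), the slot ends at rows 50 and 108, the hole at (251,142) and the knob at about (251,195). Next I'll measure these to subpixel.

```bash
python3 - <<'E'
from h import *
s=snapshot('wrist'); c=s['color'].astype(int)
sat=c.max(2)-c.min(2)
for r in range(46,112,1): print(r,sat[r,244:258],end='\n')
b=(sat[130:155,240:262]>45); v,u=np.nonzero(b); print('hole',u.mean()+240,v.mean()+130,len(u), u.min()+240,u.max()+240,v.min()+130,v.max()+130)
for r in range(176,214,2): print(r,sat[r,238:264])
R=cv2.Rodrigues(np.array(s['rvec']))[0]; print('cam',-R.T@np.array(s['tvec']).ravel(),R)
for n,uv,z in [('hole',(251,142),.094),('slotA',(251,50),.094),('slotB',(251,108),.094),('pin',(250,80),.1),('knobtop',(251,201),.13)]: print(n,ray(s,uv,z))
E
```

```text
46 [ 26 157 140 137 136 138 135 138 138 137 137 141 142  83]
47 [ 25 156 141 136 136 136 137 138 137 137 135 139 140  38]
48 [ 26 156 142 137 135 137 134 137 137 138 136 141 142  39]
49 [ 21 147 142 137 137 136 135 137 137 136 134 140 142  41]
50 [ 14 126 143 138 138 138 136 137 137 138 135 141 141  41]
51 [ 16 127 144 138 136 137 138 137 137 137 136 140 143  41]
52 [ 16 126 145 137 136 138 137 137 137 137 135 140 143  41]
53 [ 16 128 144 138 138 138 137 137 137 137 135 141 143  42]
54 [ 16 127 144 136 138 138 137 138 136 137 134 141 144  41]
55 [ 16 128 145 137 138 136 137 138 136 137 137 140 142  42]
56 [ 16 128 144 138 138 137 136 136 135 137 136 141 145  42]
57 [ 19 127 142 138 139 138 138 137 134 137 136 140 128  45]
58 [ 20 125 141 138 138 139 137 136 136 137 138 137  69  48]
59 [ 19 123 142 137 137 136 136 136 134 136 137 140  71  50]
60 [ 18 124 142 138 137 136 137 137 135 137 137 140  72  49]
61 [ 20 126 144 138 136 137 137 136 135 136 137 140  72  50]
62 [ 20 126 144 138 136 137 136 136 134 137 137 139  73  50]
63 [ 21 127 143 140 136 136 136 136 134 137 136 139  73  49]
64
[... 4643 characters left out ...]
8 138 139 138 138 138 137 136 137 136 136
 138 135 135 136 132 132 138 138]
210 [136 138 138 137 137 138 138 139 136 138 139 139 137 139 137 136 136 135
 138 137 135 134 133 132 137 139]
212 [136 138 138 136 138 139 137 138 137 138 137 139 136 138 139 135 134 136
 137 135 133 134 133 135 138 138]
cam [0.54175872 0.02420308 0.38496767] [[ 9.99184213e-01 -4.03800553e-02 -5.99868766e-04]
 [-3.82960501e-02 -9.52122380e-01  3.03309062e-01]
 [-1.28187851e-02 -3.03038653e-01 -9.52892047e-01]]
hole [ 0.53846057 -0.02555568  0.094     ]
slotA [0.54146637 0.04675453 0.094     ]
slotB [0.5396266  0.00249536 0.094     ]
pin [0.53977693 0.02442579 0.1       ]
knobtop [ 0.53694209 -0.06574569  0.13      ]
```

```bash
python3 - <<'E'
from h import *
s=snapshot('wrist'); c=s['color'].astype(int)
sat=c.max(2)-c.min(2); o,p,R=tool()
b=(sat[118:150,240:262]>45); v,u=np.nonzero(b); print('hole',u.mean()+240,v.mean()+118,len(u),u.min()+240,u.max()+240,v.min()+118,v.max()+118)
print([ (r,sat[r,251]) for r in range(30,46)],p)
ax=np.array([np.cos(np.radians(87.9)),np.sin(np.radians(87.9)),0]);
for n,uv,z in [('hole top',(251,v.min()+118),.094),('hole bot',(251,v.max()+119),.094),('slotB',(251,100),.094),('pin',(251,71.3),.1),('knobtop',(251.8,192.7),.13)]: q=ray(s,uv,z); print(n,q,q@ax)
print(go(ray(s,(251.8,192.7),.13)))
E
```

```text
hole 251.14285714285714 134.07619047619048 105 246 257 129 140
[(30, np.int64(13)), (31, np.int64(14)), (32, np.int64(13)), (33, np.int64(12)), (34, np.int64(12)), (35, np.int64(14)), (36, np.int64(16)), (37, np.int64(16)), (38, np.int64(13)), (39, np.int64(13)), (40, np.int64(13)), (41, np.int64(5)), (42, np.int64(31)), (43, np.int64(85)), (44, np.int64(115)), (45, np.int64(142))] [ 0.53775863 -0.0574414   0.22673387]
hole top [ 0.5389653  -0.01444469  0.094     ] 0.005314697758228662
hole bot [ 0.53854811 -0.02451894  0.094     ] -0.004768074129543452
slotB [0.53993836 0.00905251 0.094     ] 0.028831777015839173
pin [0.54087417 0.03105195 0.1       ] 0.05085073183826981
knobtop [ 0.53790018 -0.05876765  0.13      ] -0.03901752320086124
[-0.06401226  0.00988917  4.83671946]
```

Measured along the rail: the hole must travel about 50.6 mm to reach the pin. Now descend onto the knob and grip gently.

```bash
python3 -m handwheel '[[[-0.08,0,0.6],0,0],[[0,0,1],0,0],[[0,0,1],0,0],[[0,0,1],0,0],[[0,0,1],0,0],[[0,0,1],0,0],[[0,0,0.5],0,0],[[0,0,0],0,0],[[0,0,0],0,0],[[0,0,0],0,0]]' 15
python3 - <<'E'
from h import *
o,p,R=tool(); print(p,o['wrist_force'],go([.5379,-.0591,.1032]))
E
```

```text
clock: 6.63
position: [0.5387, -0.0581, 0.1058]
ee_rot: [2.263, 2.178, 0.002]
wrist_force: [0.9, -0.4, 0.2]
grip_width: 1.004
finger_force: 0.0
[ 0.53866896 -0.05806608  0.10579923] [ 0.88334771 -0.40364893  0.17550318] [-0.05312185 -0.03663862  0.12990945]
```

```bash
python3 -m handwheel '[[[-0.05,-0.03,0.1],0,0],[[0,0,0],0,120],[[0,0,0],0,180],[[0,0,0],0,230],[[0,0,0],0,255],[[0,0,0],0,255],[[0,0,0],0,255],[[0,0,0],0,255],[[0,0,0],0,255],[[0,0,0],0,255]]' 15
python3 -m handwheel '[[[0,0,0],0,255],[[0,0,0],0,255],[[0,0,0],0,255],[[0,0,0],0,255]]'
```

```text
clock: 7.47
position: [0.5373, -0.0589, 0.1027]
ee_rot: [2.263, 2.179, -0.0]
wrist_force: [0.2, -0.2, 0.8]
grip_width: 0.394
finger_force: 0.0
clock: 7.8
position: [0.5372, -0.0589, 0.1027]
ee_rot: [-2.263, -2.179, 0.0]
wrist_force: [-0.3, -0.4, 0.5]
grip_width: 0.148
finger_force: 15.0
```

```bash
python3 -m handwheel '[[[0.037,0,-0.2],0,255],[[0.04,0,-0.2],0,255],[[0.046,0,-0.2],0,255],[[0.05,0,-0.2],0,255],[[0.053,0,-0.2],0,255],[[0.06,0,-0.2],0,255],[[0.06,0,-0.2],0,255],[[0,0,0],0,255],[[0,0,0],0,255],[[0,0,0],0,255]]' 15
python3 - <<'E'
from h import *
s=snapshot('scene'); 
u,v=proj(s,[.54,.03,.1]); crop(s,int(u),int(v),60,40,6,'s2.png')
o,p,R=tool(); print(p,o['wrist_force'],o['grip_width'])
E
```

```text
clock: 8.63
position: [0.5374, -0.0522, 0.1306]
ee_rot: [-2.263, -2.179, 0.0]
wrist_force: [-0.7, -2.5, -0.3]
grip_width: 0.149
finger_force: 15.0
[ 0.53736947 -0.05215954  0.13055667] [-2.11606088 -2.70512418 -1.16967542] 0.1468065140116678
```

View pics/s2.png

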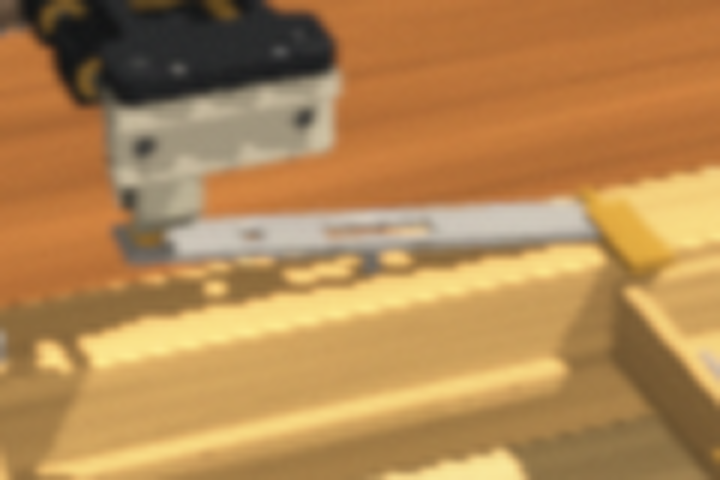

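The stay is up at the knob (150,235) and the pin stands clear beneath it (370,262). Now draw the till.

```bash
python3 -m handwheel '[[[0.25,0,0],0,255],[[0.25,0,0],0,255],[[0.25,0,0],0,255],[[0.25,0,0],0,255],[[0.25,0,0],0,255],[[0.25,0,0],0,255],[[0.25,0,0],0,255],[[0.25,0,0],0,255],[[0.25,0,0],0,255],[[0.25,0,0],0,255]]'
python3 -m handwheel '[[[0,0,0],0,255],[[0,0,0],0,255],[[0,0,0],0,255]]'
python3 - <<'E'
from h import *
s=snapshot('wrist'); cv2.imwrite('pics/w3.png',s['color'][:,:,::-1])
o,p,R=tool(); ax=R[:,0]; print(p,o['wrist_force'],o['grip_width'],(p-[.5372,-.0589,.1027])@ax, (p-[.5372,-.0589,.1027])@R[:,1])
E
```

```text
clock: 9.52
position: [0.5391, -0.0015, 0.1306]
ee_rot: [-2.263, -2.179, 0.001]
wrist_force: [-4.1, -3.0, -0.8]
grip_width: 0.144
finger_force: 15.0
clock: 9.77
position: [0.5392, -0.0009, 0.1306]
ee_rot: [-2.261, -2.179, -0.001]
wrist_force: [-3.7, 2.7, -2.3]
grip_width: 0.146
finger_force: 15.0
[ 0.53918009 -0.00121155  0.13058248] [-3.61486664  3.46392837 -1.81670861] 0.1481579174022453 0.057748583499379225 -0.00018338360290903104
```

View pics/w3.png

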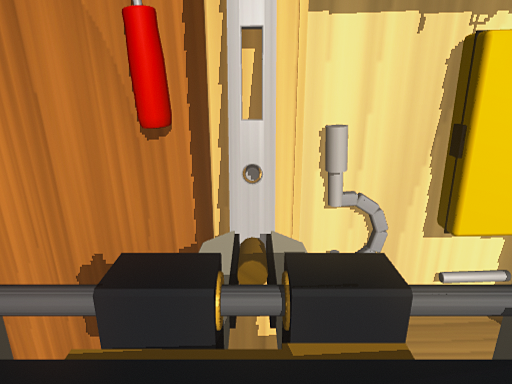

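The pin shows through the round hole at (252,173), nearly concentric. Lower along the arc to just above the pin top and check the forces.

```bash
python3 -m handwheel '[[[-0.06,-0.02,0.2],0,255],[[-0.06,0,0.2],0,255],[[-0.053,0,0.2],0,255],[[-0.012,0,0.05],0,255],[[0,0,0],0,255],[[0,0,0],0,255],[[0,0,0],0,255]]'
python3 - <<'E'
from h import *
s=snapshot('wrist'); c=cv2.resize(s['color'][100:240,190:320,::-1],None,fx=4,fy=4,interpolation=cv2.INTER_CUBIC); cv2.imwrite('pics/w4.png',c)
from scipy.optimize import brentq
o,p,R=tool(); d=p-[.5372,-.0589,.1027]; th=brentq(lambda t:185*np.sin(t)+32*(np.cos(t)-1)-d[2]*1e3,-.1,.6)
print(p,o['wrist_force'],th,'till mm',(d@R[:,0])*1e3-32*np.sin(th)-185*(1-np.cos(th)), d[2])
E
```

```text
clock: 10.4
position: [0.539, -0.0058, 0.1179]
ee_rot: [2.263, 2.179, 0.0]
wrist_force: [-2.7, 1.8, -0.3]
grip_width: 0.147
finger_force: 15.0
[ 0.53899454 -0.00585657  0.11787382] [-3.24089556  1.28830553 -1.01004602] 0.08270613583913299 till mm 49.795280882055685 0.01517381508727346
```

View pics/w4.png

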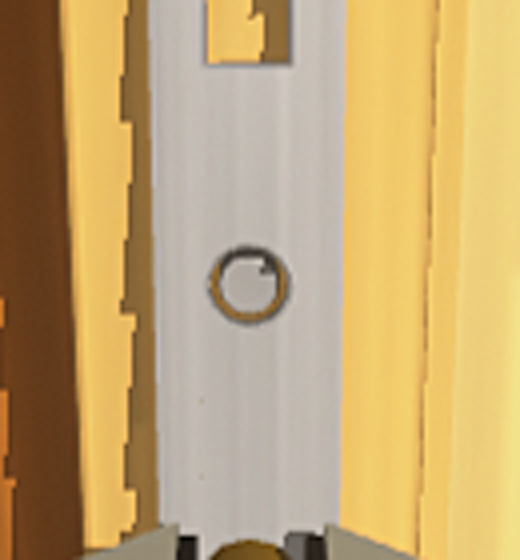

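```bash
python3 - <<'E'
from h import *
s=snapshot('wrist'); o,p,R=tool(); g=s['color'].astype(int); sat=g.max(2)-g.min(2)
print(p); ax=R[:,0]
for r in range(158,186): print(r,sat[r,242:263], g[r,242:263].sum(1)//3)
a=ray(s,(252.2,171.2),.106); b=ray(s,(252,170.5),.1); print(a,b,(b-a)@ax*1e3,(b-a)@R[:,1]*1e3)
Rc=cv2.Rodrigues(np.array(s['rvec']))[0]; print('cam',-Rc.T@np.array(s['tvec']).ravel())
E
```

```text
[ 0.53900664 -0.00581395  0.11789577]
158 [14 14 15 16 15 15 14 16 14 16 17 15 14 16 15 15 12 13 14 17 15] [182 179 181 182 180 179 180 183 185 184 184 183 183 181 182 180 181 187
 191 190 187]
159 [16 15 17 15 14 16 15 16 14 14 15 17 16 15 16 15 13 13 14 16 13] [181 181 181 182 182 179 182 184 187 187 186 184 184 182 183 180 181 186
 192 190 187]
160 [14 17 17 15 13 17 15 17 14 14 14 17 16 15 14 14 12 14 16 14 14] [183 180 181 183 181 182 183 182 179 177 179 184 183 188 185 183 182 186
 191 191 187]
161 [15 17 16 16 13 16 17 16 14 13 15 15 15 15 14 15 13 14 16 14 13] [182 181 182 184 184 174 173 151 133 129 133 150 151 168 172 181 185 187
 191 191 187]
162 [15 17 15 16 14 16 14 13 11 11 14 11 11 13 15 14 14 14 15 14 16] [182 183 185 182 167 130 126  91  80  72  73  79  78  89 114 154 180 192
 193 193 188]
163 [14 15 15 14 14 14 14 12 12 12 12 13 14 14 13 13 15 13 15 14 17] [183 183 176 155 113  68  66  52  54  57  62  55  54  63  73  98 138 180
 191 193 187]
164 [15 12 13 20 11 12 13 13 12 11 13 15 14 15 13 13 14 22 13 12 16] [183 177 147 113  68  57  88 108 120 116 122 125 129 114 
[... 2755 characters left out ...]
 180 180 181 178 178 177 180 183 183 181 177 176 178 180 181 180 185
 187 189 185]
183 [16 13 15 14 16 14 14 15 13 14 14 15 16 15 15 17 16 15 14 14 16] [181 180 181 180 178 177 176 179 182 182 181 181 181 181 181 178 180 184
 187 188 186]
184 [16 14 13 14 15 15 15 16 14 14 14 16 15 16 16 15 16 14 15 16 17] [180 180 180 181 178 176 175 178 181 181 182 179 180 180 179 177 178 185
 188 189 185]
185 [16 13 14 14 14 15 13 15 13 14 14 15 15 17 15 16 16 14 15 16 17] [180 180 181 180 178 177 175 178 181 182 180 179 180 179 180 177 178 184
 188 189 186]
[0.54110107 0.03222532 0.106     ] [0.54094847 0.03105973 0.1       ] -1.1698992950333233 -0.11000575446631136
cam [0.54286378 0.07617277 0.27623725]
```

Geometry puts the hole about 0.4 mm too far towards +y. I'll trim that and feel downward in small steps.

```bash
python3 -m handwheel '[[[-0.02,0,0],0,255],[[-0.02,0,0.08],0,255],[[-0.02,0,0.08],0,255],[[-0.006,0,0.025],0,255],[[0,0,0],0,255],[[0,0,0],0,255]]'
cat > st.py <<'E'
from h import *
from scipy.optimize import brentq
o,p,R=tool(); d=p-[.5372,-.0589,.1027]; th=brentq(lambda t:185*np.sin(t)+32*(np.cos(t)-1)-d[2]*1e3,-.1,.6)
print(p,o['wrist_force'],'rise',d[2]*1e3,'till',(d@R[:,0])*1e3-32*np.sin(th)-185*(1-np.cos(th)))
E
python3 st.py
```

```text
clock: 11.0
position: [0.539, -0.007, 0.114]
ee_rot: [2.263, 2.179, 0.0]
wrist_force: [-1.8, 1.7, -0.8]
grip_width: 0.148
finger_force: 15.0
[ 0.53895146 -0.00704612  0.11400594] [-1.7634861   1.70335352 -0.84064753] rise 11.305944078820948 till 49.567561076270614
```

No upward force at 11.3 mm rise, so the hole has entered over the pin. Continue down.

```bash
python3 -m handwheel '[[[-0.017,0,0.08],0,255],[[-0.017,0,0.08],0,255],[[0,0,0],0,255],[[0,0,0],0,255]]' && python3 st.py
```

```text
clock: 11.33
position: [0.5389, -0.0078, 0.1108]
ee_rot: [2.263, 2.179, 0.0]
wrist_force: [-1.2, 2.3, -0.1]
grip_width: 0.151
finger_force: 15.0
[ 0.53893023 -0.007783    0.11075921] [-1.23132623  2.27913099 -0.14976681] rise 8.059213256503952 till 49.56959363056908
```

```bash
python3 -m handwheel '[[[-0.016,0,0.08],0,255],[[-0.016,0,0.08],0,255],[[-0.015,0,0.08],0,255],[[0,0,0],0,255],[[0,0,0],0,255]]' && python3 st.py
```

```text
clock: 11.75
position: [0.5389, -0.0087, 0.106]
ee_rot: [2.263, 2.179, 0.0]
wrist_force: [-1.9, 2.0, -0.2]
grip_width: 0.147
finger_force: 15.0
[ 0.53887135 -0.00871049  0.10597678] [-1.87223003  1.98008612 -0.18320696] rise 3.276783657584867 till 49.619842594721355
```

```bash
python3 -m handwheel '[[[-0.014,0,0.07],0,255],[[-0.012,0,0.06],0,255],[[0,0,0],0,255],[[0,0,0],0,255]]' && python3 st.py
```

```text
clock: 12.08
position: [0.5389, -0.0092, 0.1034]
ee_rot: [2.263, 2.179, 0.0]
wrist_force: [-0.8, 1.9, 0.2]
grip_width: 0.143
finger_force: 15.0
[ 0.53885084 -0.00915734  0.10342133] [-0.81217444  1.87477701  0.18822949] rise 0.7213299231290521 till 49.6432826950896
```

Nearly flat with almost no force. A last 0.6 mm, then release.

```bash
python3 -m handwheel '[[[-0.006,0,0.03],0,255],[[0,0,0],0,255],[[0,0,0],0,255],[[0,0,0],0,190],[[0,0,0],0,190],[[0,0,0],0,190],[[0,0,0],0,190],[[0,0,0],0,150],[[0,0,0],0,150],[[0,0,0],0,150]]' && python3 -m handwheel '[[[0,0,0],0,0],[[0,0,0],0,0],[[0,0,0],0,0],[[0,0,0],0,0],[[0,0,0],0,0],[[0,0,0],0,0]]' && python3 st.py
```

```text
clock: 12.92
position: [0.5388, -0.0094, 0.1028]
ee_rot: [2.263, 2.179, -0.0]
wrist_force: [0.0, -0.1, -1.0]
grip_width: 0.397
finger_force: 0.0
clock: 13.42
position: [0.5387, -0.0093, 0.1028]
ee_rot: [2.263, 2.179, -0.0]
wrist_force: [-0.4, 0.7, 0.8]
grip_width: 0.799
finger_force: 0.0
[ 0.53873768 -0.00933266  0.10280993] [-0.36047731  0.74885058  0.82702049] rise 0.10992514152277644 till 49.570901916608086
```

```bash
python3 -m handwheel '[[[0,0,-0.5],0,0],[[0,0,-0.5],0,0],[[0,0,-1],0,0],[[0,0,-1],0,0],[[0,0,-1],0,0],[[0,0,-1],0,0],[[0,0,-1],0,0],[[0,0,0],0,0],[[0,0,0],0,0],[[0,0,0],0,0]]'
python3 - <<'E'
from h import *
s=snapshot('wrist'); a=cv2.resize(s['color'][20:300,130:400,::-1],None,fx=1.6,fy=1.6,interpolation=cv2.INTER_CUBIC)
t=snapshot('scene'); u,v=map(int,proj(t,[.54,.03,.1])); b=cv2.resize(t['color'][v-45:v+45,u-40:u+20,::-1],(299,448),interpolation=cv2.INTER_CUBIC)
cv2.imwrite('pics/end.png',np.hstack([a,b]))
E
```

```text
clock: 14.25
position: [0.5386, -0.0094, 0.2231]
ee_rot: [2.263, 2.178, 0.0]
wrist_force: [0.5, 0.2, -0.2]
grip_width: 0.997
finger_force: 0.0
```

View pics/end.png

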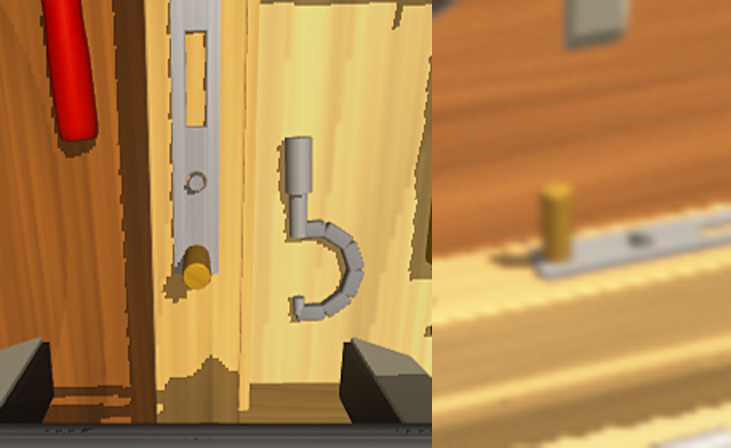

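The pin stands up through the round hole (195,182). The stay lies flat and the gripper is clear of the knob.

```bash
python3 -c "
from station import *
print(finish_job())"
```

```text
the job is handed in; nothing more can be done
None
```

The till is drawn open about 50 mm and the stay's round hole is over the pin, with the stay flat on the rail and the knob released. Readings showed only a few newtons, and I handed the job in at about 14 s on the robot's clock; the judge's verdict isn't shown.

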